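# Set up a culture plate on the colony counter and hold the lens over it

### The job

Set the red culture plate up for counting: lay the grid disc centred in the circle on the counter's lit stage, then lay the red plate centred on top of the grid disc, keeping both level and leaving the other things alone. Then pinch the lens arm's upright grip so that its orange lock button is pressed in, draw the lens out over the plate until the red pointer stands at the red mark on the scale, and finish still holding it there by the grip, because the arm springs back when it is let go.

Things in the scene. Friction and masses are not known exactly. Their poses are not given: they have to be found in the camera images.
- counter: Fixed colony counter: white 150 x 150 x 32 mm housing; a 62 mm wide, 17 mm high foot runs along its -y to a column with a level aluminium sleeve, 30 mm wide, 107 to 133 mm above the worktop, 197 to 365 mm along -y. Origin: underside, below the stage centre; z up, y the way the lens draws out, x across. Scale on the sleeve's top: marks 10 mm apart, the red one is the target.
- stage_top (a point): Centre of the stage's flat top (112 mm across, 36 mm above the worktop); axes as the counter. A thin black circle of 61 mm diameter is printed round it.
- grid_disc: Loose pale green counting-grid disc with black grid lines on top, 55 mm diameter, 10 mm thick, about 50 g. Origin: centre of its underside, z up.
- red_plate: Loose closed culture plate with dark red agar under a clear lid, one rigid cylinder of 55 mm diameter and 15 mm height, about 30 g. Origin: centre of its underside, z up.
- lens_arm: Sliding lens arm with a dark upright grip, 26 mm along x, 36 mm along y, 127 to 173 mm above the worktop; orange button 6 mm out of its -x face. Origin: on the arm's tube below the grip, 120 mm above the worktop; axes as the counter. The 70 mm lens ring (top at 120 mm) is 55 mm ahead along +y. Only the grip and its latch (22 to 42 mm behind it) rise above 137 mm.
- grip (a point): Point to pinch, 154 mm above the worktop: midway between the button's face and the grip's opposite face, 32 mm apart along the counter's x with the button out, 26 mm with it fully in. The button is 22 mm along y and 26 mm high about this point; the top of the grip is 19 mm above it.
- lens_draw (a joint): Draw of the lens arm in m along the counter's +y: 0 parked, 0.14 end stop; the pointer is at the red mark, and the lens over the stage centre, at 0.120. A spring pulls it back with 3.5 to 5 N. While parked a hook locks it until the button is pressed in by more than 4 mm.
- lock_button (a joint): Travel of the orange lock button in m: 0 out, 0.006 fully in; a spring resists with 2 N rising to 5 N.
- spare_plate_a: Lower one of two stacked culture plates with yellow agar, 55 mm diameter, 15 mm high each, not to be used. Origin: centre of its underside.
- spare_plate_b: Upper one of the two yellow plates. Origin: centre of its underside.
- bench_timer: White bench timer, 62 x 66 x 19 mm, loose bystander; origin: centre of its underside.
- forceps: Forceps, 132 mm long, loose bystander; origin: centre of its underside.
- marker: Black and white marker pen, 135 mm long, loose bystander; origin: centre of its underside.
Things that resemble listed ones, but are neither listed nor needed, are in the scene too. What is shaped like the grid_disc but purple is not meant. Leave any blue look-alike of the red_plate alone.

How it is judged:
By the outcome, as a careful person would: the job done as asked, in the order asked, and still so for the second after the job is handed in, while the arm keeps its last pose, push and grip.
It also fails if it takes over 70 s, if anything falls off the work surface, if the arm or the gripper's body presses on something with over 40 N, if the wrist force passes 120 N, or if a joint passes its speed limit or range.

### The arm

A 7-joint arm with a two-finger parallel gripper is mounted at the origin on a cart in front of the work surface, level with it; the furniture and walls round the work are solid. World frame = base frame: x ahead of the robot, y to its left, z up, the work surface at z = 0. Lengths are in m, angles in rad, forces in N, time in s.
With the tool pointing down it reaches from about 0.425 to 0.95 m from the base axis. Payload 4.7 kg.
Tool frame: the origin (TCP) lies on the centre line of the jaws, within the pads' length; the fingertips stand 25 mm ahead of it and the grasp point (between the pads) lies 6 mm ahead of it (arm.tip_reach is the y of the fingertips in the tool frame, in m); y points along the fingers, x is the direction in which the jaws open and shut, and the axes are right-handed (so a half turn about y gives the same grasp; the last joint's range is limited). The gripper opens to 87 mm and grips with 3 to 60 N. Pads are 19 mm wide; open, the fingers measure 117 mm over their backs; the gripper's body (75 mm by 190 mm) begins 51 mm behind the grasp point.
Start: joints at [-1.33, 0.469, -0.049, 1.532, 0.024, 1.141, -0.082], TCP at [0.18, 0.651, 0.248] pointing down, gripper open.
Joint ranges: [-2.59, 2.59], [-0.33, 1.99], [-1.39, 1.29], [0.1, 2.45], [-1.04, 4.18], [0.21, 1.99], [-2.66, 2.66]. Speed limits (rad/s): [2.57, 2.57, 3.14, 3.14, 3.14, 3.14, 3.14].

### API

Orientations are given as a rotation vector (axis times angle).
In Python, from cell import arm gives the robot as it stands. Calls block until the motion is done:
- arm.movep(position, orientation): joint-space move of the TCP to a pose.
- arm.move_l(position, rotation=None, rate=0.15): straight line of the TCP; rotation=None keeps the orientation; rate is the mean speed in m/s.
- arm.set_joints(angles): joint-space move.
- arm.grip(opening, grasp_force=None): opening from 0.0 (shut) to 1.0 (fully open); grasp_force is the grip in N (None keeps the last); returns when the fingers have stopped.
- arm.hold(seconds).
- arm.inverse_kinematics(position, orientation): joint angles nearest the present ones, or None.
- arm.observe(): the state.
- arm.read_camera(name): name is "scene" or "top"; returns a dict with "color" (420x560x3 uint8, red, green, blue), "vfov" (degrees; the focal length in pixels is half the picture's height over the tangent of half this angle, whatever the lens; pixels are square), "cx", "cy" (the principal point, pixels), "camera_from_world" (4x4, takes a point from world to camera coordinates). Camera axes: x right, y down, z forward; pixel columns grow to the right and rows downward; lengths in m; the calibration is good to about 2 mm. A picture is of the moment at which its call begins. There is no depth.
A pose or a line that the arm cannot do raises arm.MotionError and nothing moves.
- arm.job_done(): hands the job in, once; it reports no verdict.
Trained networks look in a picture, given as the dict that the camera call returned (one of the last four; its "shot" number tells which), for a name from the list of things; names that differ only in an ending like _2 or _b are one class to them, and where a whole thing is asked for, a point or a joint stands for the part that bears it (a point fixed in the world has none). Each returns a list of dicts, best first, with "p" (0 to 1); they miss things now and then, are a little off and sometimes report something else, mostly with a low value. They report only what shows in the picture. A call takes as long as a camera call. They do not tell look-alikes from the thing itself.
- arm.spot_in(label, picture): "point" ([row, column] in pixels, amid what is visible of it).
The state is a dict: "t": time; "joint_positions": joint angles; "qd": joint speeds; "joint_efforts": joint torques, N m; "ee_pos": TCP position; "ee_rot": TCP orientation; "ft_force": force on the tool from outside, world axes, zero at the start; "ft_torque": the same for the moment, N m; "width": opening from 0.0 (shut) to 1.0 (fully open).
Only numpy, scipy, OpenCV 4.12 (cv2) and the standard library are available. Lean on these libraries where they do the work, as an engineer would, in place of code of your own. Each camera call takes 0.05 s, during which the arm holds its last target. There are 200 camera calls.

## Working session

There is one attempt and no reset: what is moved stays moved. The work goes in short steps, each a Python script; the robot and the scene stay as the last script left them, time stands still between calls to the robot, and variables do not carry over. Pictures are saved under pics/ and viewed, about 8 in all and at most 12, crops included, and the job is handed in when it is done.

```bash
ls; mkdir -p pics; cat > h.py <<'E'
import numpy as np, cv2
from cell import arm
def save(p,name,box=None,k=1):
    im=p["color"][:,:,::-1]
    if box: r0,r1,c0,c1=box; im=im[r0:r1,c0:c1]
    cv2.imwrite("pics/"+name,cv2.resize(im,None,fx=k,fy=k,interpolation=cv2.INTER_CUBIC))
def KT(p):
    f=210/np.tan(np.radians(p["vfov"])/2); T=np.array(p["camera_from_world"]); return f,T
def ray(p,row,col):
    f,T=KT(p); d=np.array([(col-p["cx"])/f,(row-p["cy"])/f,1]); R=T[:3,:3]
    return -R.T@T[:3,3], R.T@d
def atz(p,row,col,z):
    o,d=ray(p,row,col); return o+d*(z-o[2])/d[2]
def proj(p,X):
    f,T=KT(p); c=T[:3,:3]@np.array(X)+T[:3,3]; return np.array([p["cy"]+f*c[1]/c[2],p["cx"]+f*c[0]/c[2]])
E
python3 - <<'E'
from h import *
s=arm.observe(); print({k:np.round(v,3) for k,v in s.items()}, arm.tip_reach)
for n in("top","scene"):
    p=arm.read_camera(n); save(p,n+"0.png",None,1.4)
    print(n,p["vfov"],p["cx"],p["cy"],np.round(ray(p,210,280),3).tolist())
    for l in["counter","grid_disc","red_plate","lens_arm","grip","lock_button","spare_plate_a","bench_timer","forceps","marker"]:
        print(l,[(np.round(d["point"]).tolist(),round(d["p"],2)) for d in arm.spot_in(l,p)[:4]])
E
```

```text
pics
{'t': np.float64(0.0), 'joint_positions': array([-1.33 ,  0.469, -0.049,  1.534,  0.024,  1.141, -0.082]), 'qd': array([ 0.001, -0.001, -0.002, -0.001, -0.   , -0.   , -0.   ]), 'joint_efforts': array([-0.0000e+00, -5.0798e+01, -8.1000e-02, -2.3617e+01, -6.1000e-02,
        3.8000e-02,  0.0000e+00]), 'ee_pos': array([0.18 , 0.65 , 0.247]), 'ee_rot': array([-1.326, -1.007,  1.01 ]), 'ft_force': array([-1.309,  0.148, -0.123]), 'ft_torque': array([ 0.015, -0.044,  0.009]), 'width': np.float64(0.998)} 0.025
top 53.39259083207154 279.96797661640505 211.60275855439852 [[0.371, 0.073, 1.469], [0.083, 0.027, -0.996]]
counter [([207.0, 358.0], 0.86), ([219.0, 273.0], 0.7)]
grid_disc [([240.0, 130.0], 0.66)]
red_plate [([220.0, 276.0], 0.7), ([195.0, 296.0], 0.57)]
lens_arm [([199.0, 384.0], 0.8)]
grip [([197.0, 382.0], 0.66)]
lock_button []
spare_plate_a []
bench_timer [([229.0, 163.0], 0.91)]
forceps []
marker [([244.0, 381.0], 0.53)]
scene 44.21429034227936 276.74606756378176 206.74684941374835 [[-0.567, 1.413, 1.097], [0.543, -0.666, -0.511]]
counter [([193.0, 326.0], 0.85)]
grid_disc [([313.0, 195.0], 0.59), ([262.0, 248.0], 0.51)]
red_plate [([236.0, 279.0], 0.58)]
lens_arm [([170.0, 328.0], 0.66)]
grip [([174.0, 329.0], 0.52), ([205.0, 356.0], 0.23)]
lock_button []
spare_plate_a [([270.0, 198.0], 0.59)]
bench_timer [([290.0, 213.0], 0.65)]
forceps []
marker []
```

View pics/top0.png

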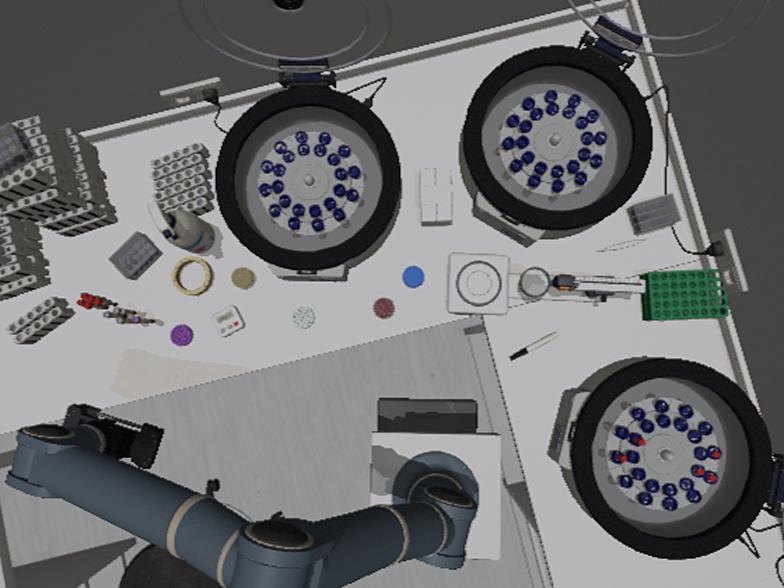

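View pics/scene0.png

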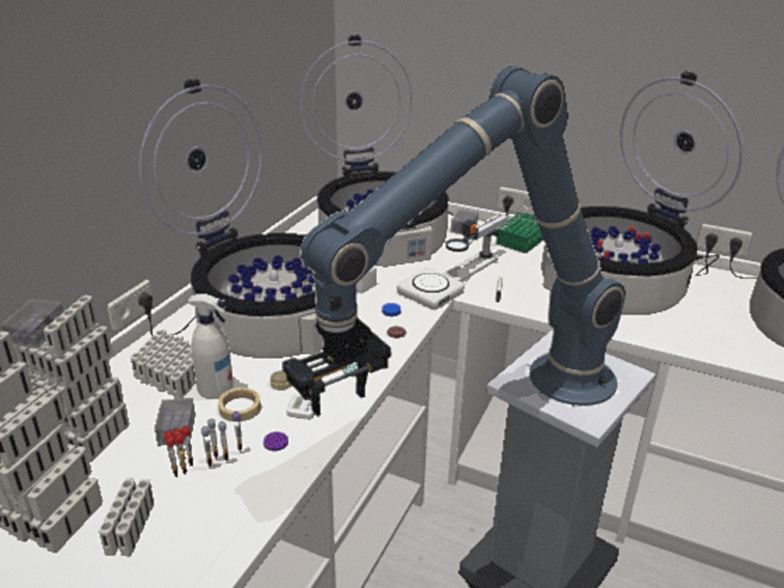

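Top view (full-resolution px, row, col): the grid disc candidates are pale green (226,217), which fits, and purple (240,130), which is excluded. The plates are dark red (220,275), which fits, blue (197,295), excluded, and yellow stack (198,173), excluded. The stage is at about (203,342) and the grip at about (203,405). I'll confirm these in an enlarged crop and measure.

```bash
python3 - <<'E'
from h import *
p=arm.read_camera("top"); save(p,"crop1.png",(150,260,200,440),3.3)
np.save("top0.npy",p["color"])
im=p["color"]; hsv=cv2.cvtColor(im,cv2.COLOR_RGB2HSV)
print(np.round(p["camera_from_world"],4).tolist())
def blob(r,c,z,fn,w=14):
    sub=im[r-w:r+w,c-w:c+w].astype(int); m=fn(sub).astype(np.uint8)
    n,lab,st,ce=cv2.connectedComponentsWithStats(m); i=1+np.argmax(st[1:,4])
    cs,_=cv2.findContours((lab==i).astype(np.uint8),cv2.RETR_EXTERNAL,cv2.CHAIN_APPROX_NONE)
    h=cv2.convexHull(max(cs,key=len)); (x,y),(a,b),_=cv2.fitEllipse(h)
    C=(y+r-w,x+c-w); print(C,a,b,np.round(atz(p,*C,z),4))
print("red");blob(220,275,.015,lambda s:(s[...,0]-s[...,1]>15))
print("blue");blob(197,295,.015,lambda s:(s[...,2]-s[...,0]>40))
print("disc bg",im[226,205],im[226,217])
blob(226,217,.010,lambda s:(s[...,1]-s[...,0]>6)|(s.sum(-1)<450))
f,T=KT(p);print("px/m",f/1.45)
E
```

```text
[[0.0167, -0.9995, -0.0263, 0.1054], [-0.9967, -0.0146, -0.0796, 0.488], [0.0792, 0.0275, -0.9965, 1.4325], [0.0, 0.0, 0.0, 1.0]]
red
(219.56606674194336, 273.6665096282959) 13.613357543945312 14.123247146606445 [0.4586 0.1347 0.015 ]
blue
(197.17998123168945, 294.86298751831055) 14.60204792022705 15.151947975158691 [0.5382 0.0619 0.015 ]
disc bg [184 184 186] [171 175 177]
(227.8061285018921, 222.0029811859131) 3.5540897846221924 7.860623836517334 [0.4272 0.3158 0.01  ]
px/m 288.00399178513123
```

View pics/crop1.png

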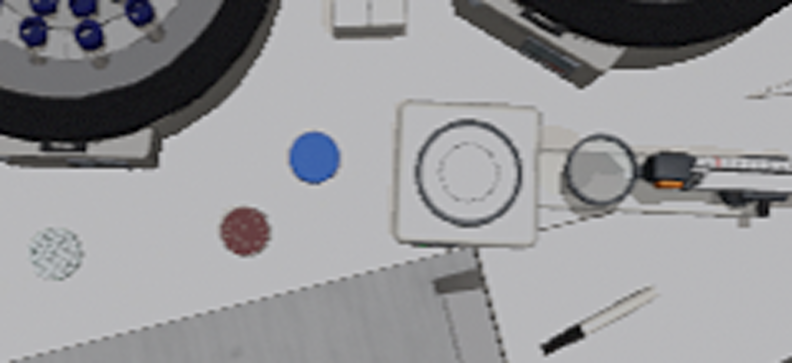

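The crop shows the pale green gridded disc at (226.7,216.7) and the dark red agar plate at (219.6,273.7). It also shows the blue look-alike, the stage with its dashed thin circle at about (202,342), and the grip with its orange button on the robot side (-x). Next come the exact stage pose, disc centre and centrifuge height.

```bash
cat >> h.py <<'E'
def diskfit(p,X,r,guess,ref=None,rng=.012,chans=slice(0,3)):
    pass
E
python3 - <<'E'
from h import *
from scipy.optimize import least_squares
p=arm.read_camera("top"); im=p["color"].astype(float); g=im.mean(-1)
bil=lambda a,rc: cv2.remap(a.astype(np.float32),rc[:,1].astype(np.float32)[None],rc[:,0].astype(np.float32)[None],cv2.INTER_CUBIC)[0]
def ringpts(c,z,r0,r1,mode):  # per-angle dark-line or edge location, then circle fit
    P=[]
    rs=np.linspace(r0,r1,60)
    for a in np.linspace(0,2*np.pi,72,endpoint=False):
        X=[(c[0]+r*np.cos(a),c[1]+r*np.sin(a),z) for r in rs]
        v=bil(mode[0],np.array([proj(p,x) for x in X]))
        w=np.clip(v.max()-v,0,None)**2; r=(w*rs).sum()/w.sum()
        P.append((c[0]+r*np.cos(a),c[1]+r*np.sin(a)))
    P=np.array(P)
    s=least_squares(lambda q:np.hypot(P[:,0]-q[0],P[:,1]-q[1])-q[2],[c[0],c[1],(r0+r1)/2],loss="soft_l1",f_scale=.001)
    return s.x, np.std(s.fun)
c0=atz(p,150+172/3.3,200+468/3.3,.036); print("stage0",c0)
for r0,r1 in((.045,.066),(.022,.038)):
    c=c0
    for _ in range(3):
        x,e=ringpts(c,.036,r0,r1,(g,)); c=x
    print("ring",np.round(x,4),e)
st=c
# disc: local saturation / local deviation
bgm=cv2.medianBlur(p["color"],31).astype(float); dev=np.abs(im-bgm).sum(-1)
def cent(r,c,z,w=14):
    s=dev[r-w:r+w,c-w:c+w]; s=cv2.GaussianBlur(s.astype(np.float32),(0,0),1)
    m=(s>15).astype(np.uint8); n,l,stt,ce=cv2.connectedComponentsWithStats(m); i=1+np.argmax(stt[1:,4])
    cs,_=cv2.findContours((l==i).astype(np.uint8),cv2.RETR_EXTERNAL,cv2.CHAIN_APPROX_NONE)
    (x,y),(a,b),_=cv2.fitEllipse(cv2.convexHull(cs[0])); C=(y+r-w,x+c-w)
    print("obj",np.round(C,2),round(a,1),round(b,1),stt[i,4],np.round(atz(p,*C,z),4))
cent(227,217,.005); cent(220,274,.0075)
# housing rect
# rectify z=.032 plane, look for housing edges via Canny/minAreaRect
m=(g>0)
corners=[(101,401),(108,540),(245,534),(240,397)]
Q=np.array([atz(p,150+r/3.3,200+c/3.3,.032)[:2] for r,c in corners]); print(Q.round(4).tolist(), np.linalg.norm(np.roll(Q,-1,0)-Q,axis=1).round(4), Q.mean(0))
# lens ring centre, grip top (crop px)
L=atz(p,150+170/3.3,200+600/3.3,.118); print("lens",L, "from stage",L[:2]-st[:2])
B=atz(p,150+185/3.3,200+670/3.3,.154); print("button",B)
# orange centroid
h=cv2.cvtColor(p["color"],cv2.COLOR_RGB2HSV); o=(h[...,0]<20)&(h[...,1]>130)&(h[...,2]>120); rr,cc=np.nonzero(o[190:220,380:425]); print("orange",len(rr),rr.mean()+190,cc.mean()+380,atz(p,rr.mean()+190,cc.mean()+380,.16))
s=arm.read_camera("scene")
o1,d1=ray(p,140/1.4,558/1.4);o2,d2=ray(s,205/1.4,383/1.4)
A=np.array([d1,-d2]).T; t=np.linalg.lstsq(A,o2-o1,rcond=None)[0]; print("centrif top",o1+t[0]*d1,o2+t[1]*d2)
E
```

```text
stage0 [ 0.52090527 -0.09945874  0.036     ]
ring [ 0.5212 -0.0986  0.0528] 0.00030708180958435725
ring [ 0.5218 -0.099   0.0298] 0.0006881975619066028
obj [226.47 216.91] 17.6 18.1 259 [0.4318 0.3348 0.005 ]
obj [219.66 273.94] 18.3 18.9 279 [0.4587 0.1341 0.0075]
[[0.5953, -0.0295], [0.5897, -0.1747], [0.4461, -0.1686], [0.4491, -0.0266]] [0.1453 0.1438 0.142  0.1462] [ 0.52003787 -0.09984976]
lens [ 0.51611459 -0.21839704  0.118     ] from stage [-0.0057013  -0.11943317]
button [ 0.4988347  -0.27677441  0.154     ]
orange 11 205.36363636363637 403.1818181818182 [ 0.50044701 -0.27566284  0.16      ]
centrif top [ 0.84880898 -0.27115888  0.12939219] [ 0.85151568 -0.26913242  0.1298365 ]
```

Everything agrees: the stage ring radius and the 119 mm from lens to stage both fit, and the orange button lies where the grip is predicted. The centrifuge tops are about 0.13 m high, so the gripper body clears them. Picking the disc now.

```bash
cat >> h.py <<'E'
from scipy.spatial.transform import Rotation as Ro
def rv(deg):
    a=np.radians(deg); c,s=np.cos(a),np.sin(a)
    return Ro.from_matrix(np.array([[c,0,-s],[s,0,c],[0,-1,0]])).as_rotvec()
def best(pos,deg):
    q0=arm.observe()["joint_positions"]; o=[]
    for d in(deg,deg+180):
        q=arm.inverse_kinematics(pos,rv(d))
        if q is not None:o.append((np.abs(np.array(q)-q0).max(),d))
    return min(o)[1]
def st(msg=""):
    s=arm.observe(); print(msg,"t",round(s["t"],2),"pos",np.round(s["ee_pos"],4),"w",round(s["width"]*87,1),"F",np.round(s["ft_force"],1))
E
python3 - <<'E'
from h import *
D=[.4318,.3348]; S=[.5215,-.0988]
for P,a in((D,90),(S,25),([.459,.134],90),([.513,-.274],-2)):
    print(P,[d for d in(a,a+180,a-180) if arm.inverse_kinematics([*P,.2],rv(d)) is not None])
d=best([*D,.15],90); print(d)
arm.movep([*D,.15],rv(d)); st()
arm.grip(.85,8)
arm.move_l([*D,.027]); st("down")
arm.grip(0,8); st("closed")
arm.move_l([*D,.12]); st("up")
p=arm.read_camera("scene"); save(p,"lift.png",(150,330,150,390),3.3)
E
```

```text
[0.4318, 0.3348] [90, 270, -90]
[0.5215, -0.0988] [25, 205, -155]
[0.459, 0.134] [90, 270, -90]
[0.513, -0.274] [-2, 178, -182]
90
 t 2.78 pos [0.4314 0.3363 0.1503] w 86.7 F [-0.   0.5  0.2]
down t 4.33 pos [0.4321 0.335  0.0272] w 73.7 F [1.3 0.1 0.8]
closed t 4.82 pos [0.432  0.335  0.0273] w 54.9 F [ 0.2 -0.6  2.2]
up t 5.58 pos [0.4312 0.3343 0.1193] w 54.7 F [ 0.6 -0.4 -1. ]
```

View pics/lift.png

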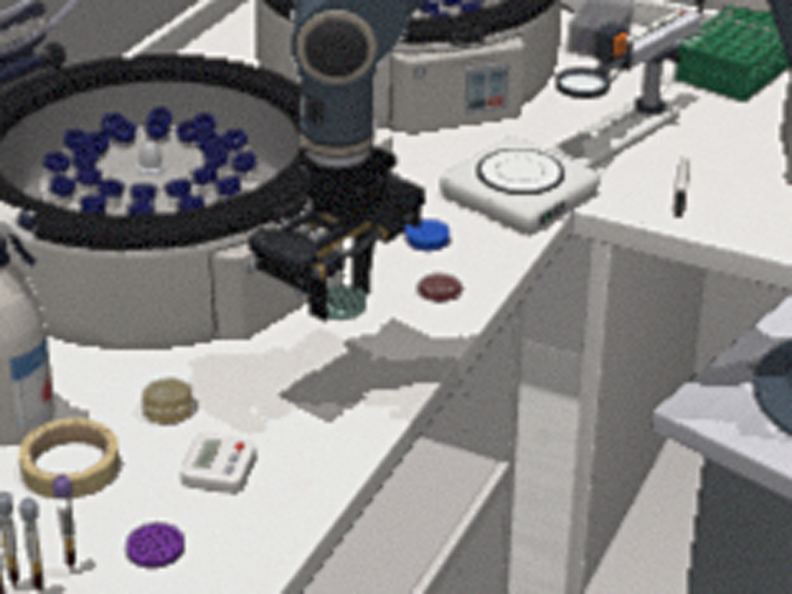

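The disc is held level at crop (345,300). Placing it on the stage.

```bash
python3 - <<'E'
from h import *
S=[.5215,-.0988]
arm.move_l([.4318,.3348,.2],rate=.25)
d=best([*S,.2],25); print(d)
arm.movep([*S,.2],rv(d)); st()
arm.move_l([*S,.085]); arm.move_l([*S,.0635],rate=.04); arm.hold(.3); st("down")
arm.grip(.82); st("open")
arm.move_l([*S,.2],rate=.25)
R=[.4587,.1341]; d=best([*R,.2],90); arm.movep([*R,.2],rv(d)); arm.grip(.82,8); st()
p=arm.read_camera("top"); save(p,"stage1.png",(180,225,310,375),11)
np.save("c.npy",p["color"])
im=p["color"].astype(float)
for r0,c0 in((202,342),):
    w=16; sub=im[r0-w:r0+w,c0-w:c0+w]; print((sub[...,1]-sub[...,0]).round().astype(int)[6:26,6:26])
E
```

```text
25
 t 7.72 pos [ 0.5219 -0.0968  0.1998] w 54.1 F [-0.   0.7 -1. ]
down t 9.62 pos [ 0.5215 -0.0988  0.0635] w 54.4 F [ 0.9 -0.2 -1.9]
open t 10.26 pos [ 0.5215 -0.0988  0.0635] w 71.3 F [-0.5  0.3 -0.3]
 t 12.12 pos [0.4592 0.1327 0.1998] w 71.2 F [ 0.1 -0.4  0.1]
[[ 0  0  0  0  0  0  0  1  0  0 -1  0  0  0 -1  0  1  0  0  1]
 [ 0  0  1  0  0  0 -1 -1 -2 -1 -1 -1 -1 -1  1  0  1  1 -1  0]
 [ 0  0  1  0  0  0 -2  5  7  7  7 13 11  1 -1 -1  0  0  0  0]
 [ 0 -1  0 -1  0  5 14 13 14 14 14 15 16 12  7  2 -1  0  0  0]
 [ 0  0 -1  2 10 12 12 11 12 12 10 12 14 13  8 10  4 -1  0  0]
 [ 0  0 -1  7 12 12 13 13 13 13 13 13 13 13 16 13 11  1  0  0]
 [ 0 -1  3  9 10 18 17 12 15 13 13 14 13 14 15 14 10  3  0  1]
 [ 0  0 12 12 10 12 11 11 11 11 12 13 13 12 14 13 12  7 -1  0]
 [ 0 -1  7 10 11 12 11 11 11 11 12 13 13 13 14 13 14 12  5  0]
 [ 0  4 11 10  9 10 10 12 12 11 12 13 13 13 14 13 14 15  7  0]
 [-1  5 11 11 10 11 11 11 12 12 11 10 11 11 10 11 13 14  7 -1]
 [ 0  1  9  9 10 11 11 12 12 11 11 13 11 11 13 13 14 15  7 -1]
 [ 0  0  5  6  9  9  8  9  9 10 11 11 13 14 14 12 13 10  3  0]
 [ 0  0  6 13 10  9  9 10 11 11 11 12 11 11 12 12 11  4  0  0]
 [ 0  0  0 13 11 10  9 10 11 11 12 12 12 13 12 11 11  2 -1  0]
 [ 0  0  0  2 10 11  9  8  9  9  8 10 11 11 13 12  7  0  0  1]
 [ 1  0  0  0  2  9  9  9 11 10 11 10 11  9 10  9  1 -1  0  0]
 [ 0  0  0  0 -1  1  8 16 13 12  9 10 13  4  0  0 -1  0  0  0]
 [ 0  1  1  0  0  0 -1  0  0  2  2  0  0  0  0  0  0  0 -1  0]
 [ 0  1  0  0  0  0  0  0 -1 -1  0  0  0  0  0  0  0  0  0  0]]
```

View pics/stage1.png

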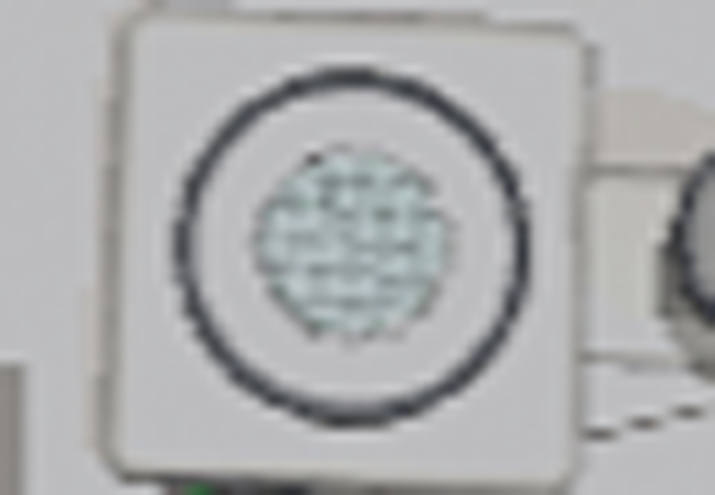

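The disc sits within the circle: ring centre is at crop (352,247) and disc centre at (355,243). The height parallax explains that 3–4 px offset. I'll compute it, then do the red plate.

```bash
cat >> h.py <<'E'
def wcent(p,r0,c0,z,chan,w=14,cap=10):
    s=p["color"][r0-w:r0+w,c0-w:c0+w].astype(float); v=np.clip(chan(s),0,cap); v[v<3]=0
    rr,cc=np.mgrid[r0-w:r0+w,c0-w:c0+w]; return atz(p,(v*rr).sum()/v.sum(),(v*cc).sum()/v.sum(),z)
green=lambda s:s[...,1]-s[...,0]
red=lambda s:s[...,0]-s[...,1]
E
python3 - <<'E'
from h import *
p=arm.read_camera("top"); print("disc",wcent(p,202,342,.044,green,11))
print("red",wcent(p,220,274,.009,red,13,40))
R=[.4587,.1341]
d=best([*R,.2],0); print("d",d)
arm.movep([*R,.1],rv(d)); arm.move_l([*R,.0275]); arm.grip(.3,5); st("pinch x"); arm.hold(.1)
arm.grip(.82); arm.move_l([*R,.06])
arm.move_l([*R,.06],rv(90 if d<90 else 90)); arm.move_l([*R,.0275]); arm.hold(.2); arm.grip(0,8); st("pinch y")
arm.move_l([*R,.2],rate=.25); st("up")
p=arm.read_camera("top"); print("disc",wcent(p,202,342,.044,green,11))
p=arm.read_camera("scene"); save(p,"lift2.png",(130,310,180,420),3.3)
E
```

```text
disc [ 0.52193796 -0.09816139  0.044     ]
red [0.49672925 0.0923294  0.009     ]
d 180
pinch x t 14.31 pos [0.459  0.1341 0.0278] w 54.6 F [-0.4 -0.3  3.3]
pinch y t 18.15 pos [0.4587 0.1341 0.0276] w 54.9 F [-0.2 -0.4  1.6]
up t 18.99 pos [0.4578 0.1336 0.1988] w 54.8 F [-1.   0.5 -1.2]
disc [ 0.5218364  -0.09799375  0.044     ]
```

View pics/lift2.png

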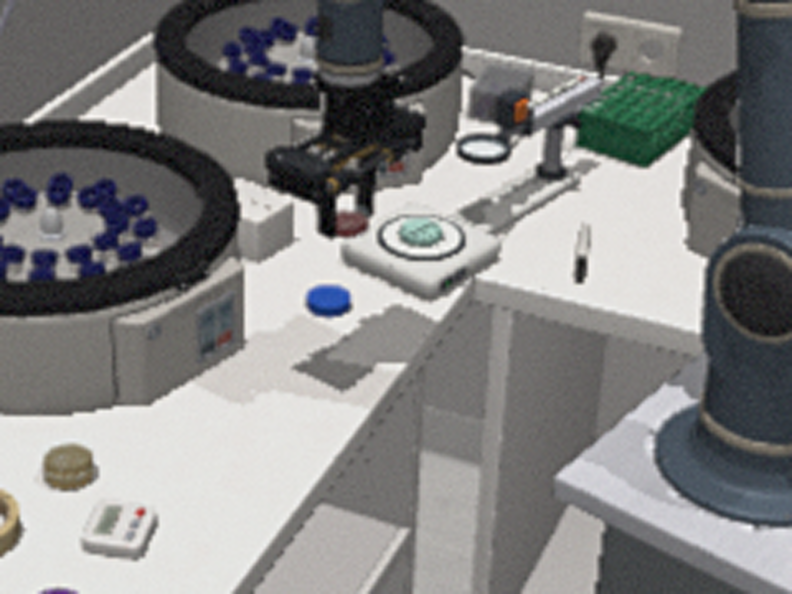

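The red plate is held level at (350,222) and the disc is undisturbed on the stage, 0.8 mm from centre. Placing the plate.

```bash
python3 - <<'E'
from h import *
S=[.5218,-.0984]
arm.movep([*S,.2],rv(25)); arm.hold(.2)
arm.move_l([*S,.095]); arm.move_l([*S,.074],rate=.04); arm.hold(.3); st("down")
arm.grip(.82); st("open")
arm.move_l([*S,.25],rate=.25)
G=[.4587,.25]; arm.movep([.47,.15,.3],rv(0)); st()
p=arm.read_camera("top"); 
print("red",wcent(p,202,342,.058,red,10,30))
save(p,"stage2.png",(170,235,310,440),6)
s=arm.read_camera("scene"); save(s,"stage2s.png",(120,240,270,420),5)
h=cv2.cvtColor(p["color"],cv2.COLOR_RGB2HSV); o=(h[...,0]<20)&(h[...,1]>130)&(h[...,2]>100); rr,cc=np.nonzero(o[190:220,380:425]); print("orange",len(rr),atz(p,rr.mean()+190,cc.mean()+380,.16))
# lens ring / predicted grip projections (in stage2 crop px)
for yaw in(-1.7,-2.2,-2.7):
    a=np.radians(yaw); R=np.array([[np.cos(a),-np.sin(a)],[np.sin(a),np.cos(a)]])
    for nm,l,z in(("grip",(0,-.175),.173),("gr-",(-.013,-.193),.173),("gr+",(.013,-.157),.173),("lens",(0,-.12),.12),("slv",(0,-.365),.133)):
        w=np.array([.5215,-.0988])+R@np.array(l); q=proj(p,[*w,z]); print(yaw,nm,w.round(4),((q-[170,310])*6).round())
E
```

```text
down t 22.07 pos [ 0.5218 -0.0984  0.074 ] w 54.8 F [ 0.9 -0.4 -1.1]
open t 22.7 pos [ 0.5218 -0.0984  0.074 ] w 71.3 F [0.1 0.1 1.3]
 t 24.56 pos [0.4701 0.1486 0.2988] w 71.1 F [-0.1 -0.6 -0.1]
red [ 0.52193504 -0.09776532  0.058     ]
orange 15 [ 0.50010374 -0.27426954  0.16      ]
-1.7 grip [ 0.5163 -0.2737] [179. 562.]
-1.7 gr- [ 0.5028 -0.2913] [206. 596.]
-1.7 gr+ [ 0.5298 -0.2561] [153. 527.]
-1.7 lens [ 0.5179 -0.2187] [185. 432.]
-1.7 slv [ 0.5107 -0.4636] [203. 903.]
-2.2 grip [ 0.5148 -0.2737] [182. 562.]
-2.2 gr- [ 0.5011 -0.2912] [209. 596.]
-2.2 gr+ [ 0.5285 -0.2562] [155. 527.]
-2.2 lens [ 0.5169 -0.2187] [187. 432.]
-2.2 slv [ 0.5075 -0.4635] [209. 903.]
-2.7 grip [ 0.5133 -0.2736] [185. 562.]
-2.7 gr- [ 0.4994 -0.291 ] [212. 596.]
-2.7 gr+ [ 0.5271 -0.2562] [158. 528.]
-2.7 lens [ 0.5158 -0.2187] [189. 432.]
-2.7 slv [ 0.5043 -0.4634] [215. 903.]
```

View pics/stage2.png

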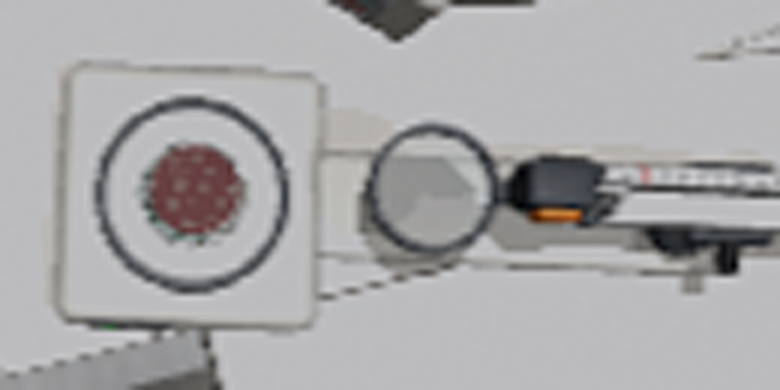

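View pics/stage2s.png

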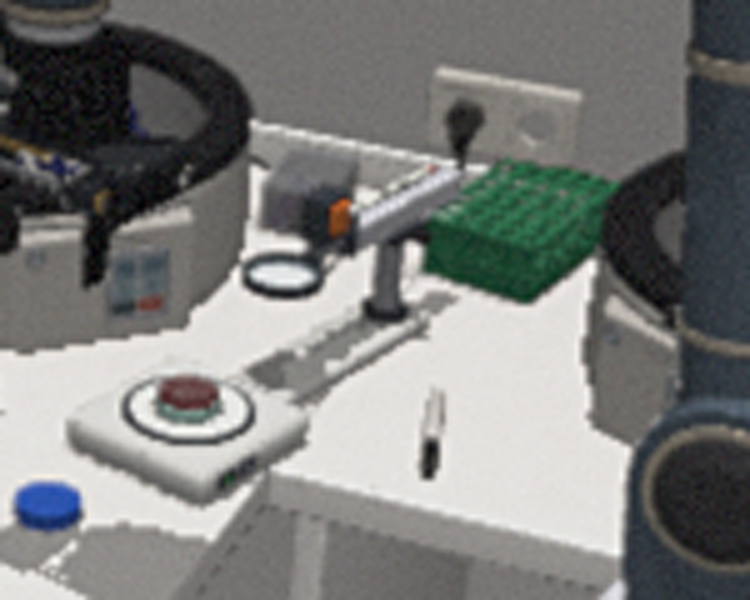

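The plate is on the disc and level: the top view gives its centre at (0.5219,-0.0978), within about 1 mm of the stage centre. The lens ring at crop (433,188) and the grip top (cols 527–600, rows 155–208) fit a yaw of -2.3°, so the grip is at (0.5145,-0.2737). Next: pinch and draw.

```bash
python3 - <<'E'
from h import *
G=np.array([.5145,-.2737]); d=best([*G,.27],-2.3); print(d)
arm.movep([*G,.27],rv(d)); arm.hold(.2); st()
arm.move_l([*G,.164],rate=.1); arm.hold(.2); st("down")
arm.grip(0,30); arm.hold(.2); st("pinch")
s=arm.observe()["ee_pos"]; z=.164
u=np.array([np.sin(np.radians(2.3)),np.cos(np.radians(2.3))])
for k in(.03,.12):
    arm.move_l([*(G+u*k),z],rate=.06); arm.hold(.3); st(k)
    if k==.03 and arm.observe()["width"]*87<25: print("lost"); break
e=arm.observe()["ee_pos"]; print("travel",(e-s)[:2]@u)
p=arm.read_camera("top"); save(p,"draw.png",(175,230,310,440),6)
s=arm.read_camera("scene"); save(s,"draws.png",(120,240,270,420),5)
E
```

```text
-2.3
 t 26.43 pos [ 0.515  -0.2725  0.2701] w 71.5 F [0.2 0.6 0.9]
down t 27.84 pos [ 0.5148 -0.2739  0.1646] w 71.3 F [0.1 0.6 0.5]
pinch t 28.87 pos [ 0.5157 -0.2737  0.164 ] w 25.8 F [ 5.3 -1.9 -4.3]
0.03 t 29.82 pos [ 0.5166 -0.2451  0.164 ] w 25.8 F [ 5.1 -3.8 -4.3]
0.12 t 31.77 pos [ 0.5192 -0.1558  0.164 ] w 26.3 F [ 2.8 -4.2 -3.6]
travel 0.11799947293159187
```

View pics/draw.png

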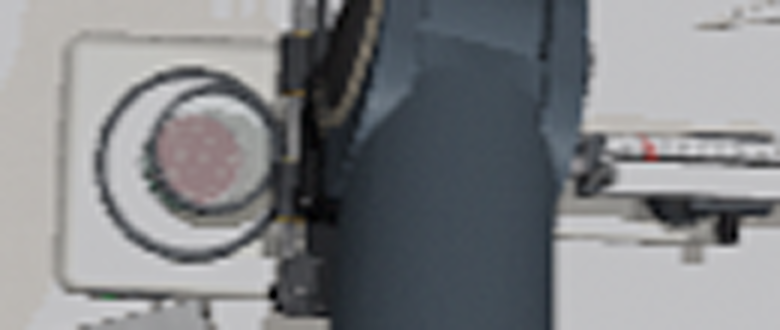

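View pics/draws.png

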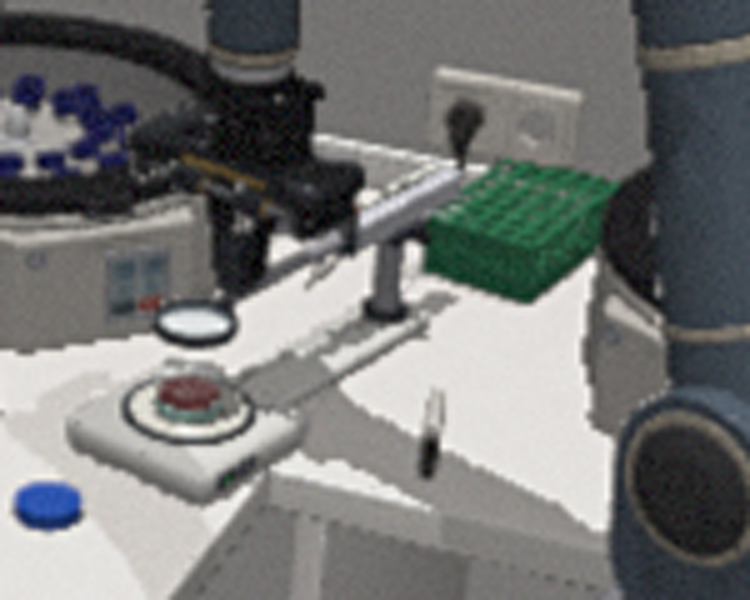

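The lens is drawn over the plate, the button is in (25.8–26.3 mm wide) and the red pointer is near the red mark at crop (650,150). The spring makes the arm lag by about 2 mm, so I'll measure and correct.

```bash
python3 - <<'E'
from h import *
u=np.array([np.sin(np.radians(2.3)),np.cos(np.radians(2.3))]); G=np.array([.5145,-.2737])
def meas(tag):
    p=arm.read_camera("top"); im=p["color"].astype(int); a=np.load("c.npy").astype(int)
    r=red(im)[194:206,410:425]; print(tag); print(r[:, :]) 
    q=proj(p,[.5215,-.0988,.119]); print("lens expected px",((q-[175,310])*6).round(1))
    return p
a=np.load("c.npy").astype(int); print("before"); print(red(a)[194:206,410:425])
meas("now"); st()
arm.move_l([*(G+u*.122),.164],rate=.03); arm.hold(.4); st("after")
p=meas("after"); save(p,"draw2.png",(190,210,395,435),18)
E
```

```text
before
[[ 3  3  4  3  4  3  3  2  0  0 -1  0  0  0  0]
 [ 3  3  3  3  4  2  2  3  3  2  3  4  3  3  3]
 [ 3  3  4  4  3  4  3  3  3  3  4  3  4  3  2]
 [ 0  1  2  2  2  2 20 18  1  2  3  3  3  3  3]
 [-2  0 -1  0 -1 -2  3 40 21 -3  0  0  0  0  0]
 [ 0  0  1  0  0 -1 13 48 23 -1  0  0  0  0  0]
 [ 0  0  1 -1  0 -1  1 25 15 -1 -1 -1  0  0  0]
 [ 2  1  1  1  1  0 -1  5  4  0  1 -1  1  1  0]
 [ 0  0  0  1  1  0 -1 -1  0  0  0  0  0  0  1]
 [-1  0  0  1  0  0  0  0  0  0  0  0  0  0  0]
 [ 0 -2  0  0  0  1  0  0  0  0  0  0  0  0  0]
 [ 0  1  0  0  0 -1  0  0  1  0  0  0  0  1  0]]
now
[[ 3  2  4  3  3  3  3  1  0  0 -1  0  0  0 -1]
 [ 3  3  4  3  4  3  3  4  3  2  4  4  3  3  3]
 [ 3  3  4  3  3  3  3  3  3  3  3  3  4  3  3]
 [-1  1  2  2  3  2 19 18  1  3  3  3  4  2  4]
 [-3  0  0  0 -1 -1  3 40 19 -3 -1  0 -1  1  0]
 [-2  0  0  0  0  0 11 46 66 18 -2 -1  0  0  0]
 [-1  1  0  0  0 -1  0 28 69 28 -2 -1  0  0  0]
 [-1  0  0  0  1  1 -3 38 77 48  0  1 -1  0 -1]
 [-1 -1  0  0  0  0 -1 -2 -2 -2 -1  0  0  0 -1]
 [-1 -1  0  0  0  0  0  0 -1 -1  0  0  0 -1  0]
 [ 0 -3  0  0 -1  0  0  0  0  0  0  0  0  0  0]
 [ 1  0  0 -1 -1  0  0  0  0  0  0  0  0  0  0]]
lens expected px [145.9 208.3]
 t 31.92 pos [ 0.5192 -0.1558  0.164 ] w 25.7 F [ 3.2 -4.8 -2.7]
after t 32.57 pos [ 0.5193 -0.1537  0.164 ] w 25.7 F [ 3.  -4.3 -2.7]
after
[[ 3  3  3  4  3  4  3  1  0 -1  0  0 -1  0  0]
 [ 3  4  4  3  3  3  3  4  3  3  3  3  3  3  3]
 [ 3  3  3  4  3  3  3  2  3  3  4  3  4  4  3]
 [-1  2  2  2  2  1 19 18  1  1  3  3  2  3  2]
 [-2 -1  0 -1  0 -2  3 41 21 -2  0  0  0  1  0]
 [-1  0  0  0 -1 -1 10 51 20 -2  0  0  0  0  0]
 [-1  0  1  0  0 -1 -2 46 28 -3  0  0  0  0  0]
 [-2  0  0  0  0 -2  8 78 64 -3  1  0  0  0  1]
 [-2  1 -1  0  0  0 -2 -2 -2 -1 -1 -1  0  0  0]
 [-1  0  0  0 -1  0  0 -1 -1  0  0  0  0  0  1]
 [ 0 -2 -1  0  0  0  0  0  0  0  0  0  0  0  1]
 [ 0  1  0  0  0  0  0  0  0 -1  0  0  0  0 -1]]
lens expected px [145.9 208.3]
```

View pics/draw2.png

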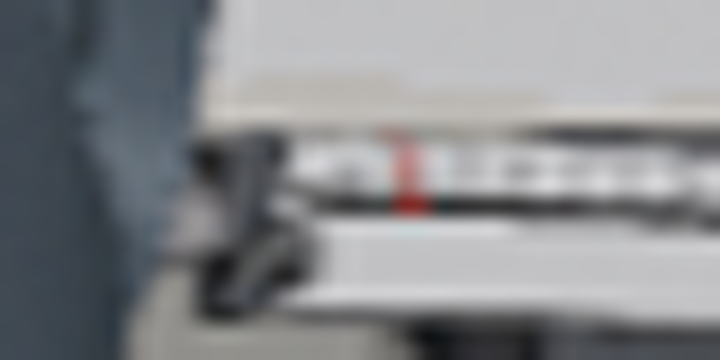

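The pointer (col 417.4) lines up with the red mark (col 417.4) to within about 0.3 mm, and the TCP travel is 0.120 m. I'll check that it stays put and hand in.

```bash
python3 - <<'E'
from h import *
arm.hold(1); st("still")
p=arm.read_camera("top"); r=np.clip(red(p["color"].astype(int))[201,410:425],0,None); print("pointer col",410+(r*np.arange(15)).sum()/r.sum())
arm.job_done(); st()
E
```

```text
still t 33.62 pos [ 0.5193 -0.1537  0.164 ] w 25.8 F [ 3.1 -4.9 -4.1]
pointer col 417.4144736842105
the job is handed in; nothing more can be done
the job is handed in; nothing more can be done
```

The plate is set up for counting, and I handed the job in at about 34 s of the allowed 70 s. I placed the grid disc in the stage circle and the red plate on top of it. I then pinched the grip with 30 N and drew the lens out 120 mm, and the gripper is still holding it there.

- **Disc and plate:** by the top camera both sit about 1 mm or less from the stage centre, before the lens was drawn. Both look level.
- **Lock button:** the gripper measures 25.8 mm across the grip, which matches the button being fully in.
- **Pointer:** it stands at the red mark within about 0.3 mm and did not move during a 1 s hold before handing in.
- **Correction made:** the first draw stopped about 2 mm short because of the spring, so I moved it the rest of the way.
- **Failed reading:** one colour reading of the red plate's position came out wrong because the gripper was in view. I did not use it.
- **Not checked:** the plate was not measured again once the lens was over it. I made no separate check of the other objects. None of them was gripped, and the blue plate, yellow plates, timer and marker looked undisturbed in the later pictures that showed them.

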